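Close the notions jars from the stack of lids

ROBOT

A 7-joint arm with a two-finger parallel gripper is mounted at the origin on a cart in front of the work surface, level with it; the furniture and walls round the work are solid. World frame = base frame: x ahead of the robot, y to its left, z up, the work surface at z = 0. Lengths are in m, angles in rad, forces in N, time in s.
With the tool pointing down it reaches from about 0.35 to 0.9 m from the base axis. Payload 7.2 kg.
Tool frame: the origin (TCP) lies midway between the tips of the shut fingers; the grasp point (between the pads) lies 19 mm behind it (arm.grasp_offset is the distance from the TCP to the grasp point, in m); z points along the fingers, y is the line along which they close (so a half turn about z gives the same grasp; the last joint's range is limited). The gripper opens to 85 mm and grips with 20 to 120 N. Pads are 22 mm wide; open, the fingers measure 114 mm over their backs; the gripper's body (76 mm by 85 mm) begins 54 mm behind the grasp point. The pads swing forward as they close: fully open they stand 13 mm farther back than shut.
Start: joints at [1.2, 0.411, -0.013, 1.596, 0.006, 1.134, -0.082], TCP at [0.186, -0.597, 0.231] pointing down, gripper open.
Joint ranges: [-2.95, 2.95], [-0.29, 1.99], [-1.47, 1.44], [0.14, 2.54], [-1.03, 4.17], [0.13, 1.85], [-2.86, 2.86]. Speed limits (rad/s): [2.39, 2.39, 3.01, 3.01, 3.14, 3.14, 3.14].

INTERFACE

Orientations are given as a unit quaternion [x, y, z, w].
In Python, from rig import arm gives the robot as it stands.
- The arm moves only by the tool arm_command, never from a script. Its argument "targets" is a list of rows, each an object of numbers: "x", "y", "z": the shift along the world's x, y, z in m; "rx", "ry", "rz": the turn, a rotation vector about the world's x, y, z in rad. A call has exactly 8 rows; each row is the pose to reach, as a shift and turn from the pose commanded when the call began; what a row does not reach only later rows make up. A row lasts 1/12 s, in which the tool goes at most 41.7 mm and 7.16 degrees, less where a joint would pass 70% of its speed; a pose out of reach is approached as far as the arm can. A call with a gripper value outside its range is refused whole. "fingers" is the finger opening in m, from 0 to 0.0854, set as the call begins (left out, the last holds). The fingers move at their own pace and stop on an object; "force" is the grip in N (left out, the last holds). Time passes only in rows, so rows that repeat a pose let the fingers close, or fill a call up. It gives the time, the measured TCP pose, the force, the opening and the grip force at its end, in the units of the state.
- arm.observe(): the state, without advancing time (a new reading comes with each control period).
- arm.grab_frame(name): name is "side" or "top"; returns (picture, depth): 400x640x3 uint8, red, green, blue; 400x640 float32, m along the optical axis (not along the pixel's ray), 0 where there is no reading.
- arm.camera_info(name): a dict with "intrinsics" (3x3 intrinsics, pixels), "k1" (the pictures are not rectified: a ray, as slopes to the right and down, at radius r is drawn at 1 + k1 r^2 times it, then the intrinsics apply), "eye" and "orientation" of the camera in the world. Camera axes: x right, y down, z forward; pixel columns grow to the right and rows downward; lengths in m; the calibration is good to about 2 mm. A picture is of the moment at which its call begins. camera_info takes no time and is no camera call.
- arm.close_job(): hands the job in; it is judged then, once.
The state is a dict: "clock": time; "qpos": joint angles; "qd": joint speeds; "effort": joint torques, N m; "position": TCP position; "ee_rot": TCP orientation; "ft_force": force on the tool from outside, world axes, zero at the start; "wrist_torque": the same for the moment, N m; "grip_width": finger opening in m; "grip_force": force on a finger pad.
Only numpy, scipy, OpenCV 4.12 (cv2) and the standard library are available. Lean on these libraries where they do the work, as an engineer would, in place of code of your own. Each camera call takes 0.05 s, during which the arm holds its last target. There are 200 camera calls.

TASK

Sorting is over: close the four open glass jars of notions. Take the stack of wooden lids apart and set each lid on the jar it fits, plug down in the mouth and the disc flat on the rim. Leave the jars standing where they are and do not disturb the reel of thread or the spectacles.

Things in the scene. Friction and masses are not known exactly. Their poses are not given: they have to be found in the camera images.
- lid_large: the largest wooden lid: a round disc 68 mm across and 10 mm thick with a tapered cork plug 12 mm deep under its middle (57 mm across where it meets the disc, 48 mm at its foot); 22 mm high in all. Origin: centre of the plug's foot; z up through the disc, whose underside is at z = 12 mm and top at z = 22 mm. It starts at the bottom of the stack, its plug standing on the worktop.
- lid_medium: the second largest wooden lid: a round disc 57 mm across and 10 mm thick with a tapered cork plug 12 mm deep under its middle (46 mm across where it meets the disc, 37 mm at its foot); 22 mm high in all. Origin: centre of the plug's foot; z up through the disc, whose underside is at z = 12 mm and top at z = 22 mm. It starts in the stack, its plug standing on the next larger lid.
- lid_small: the second smallest wooden lid: a round disc 46 mm across and 10 mm thick with a tapered cork plug 12 mm deep under its middle (35 mm across where it meets the disc, 26 mm at its foot); 22 mm high in all. Origin: centre of the plug's foot; z up through the disc, whose underside is at z = 12 mm and top at z = 22 mm. It starts in the stack, its plug standing on the next larger lid.
- lid_tiny: the smallest wooden lid: a round disc 35 mm across and 10 mm thick with a tapered cork plug 12 mm deep under its middle (24 mm across where it meets the disc, 15 mm at its foot); 22 mm high in all. Origin: centre of the plug's foot; z up through the disc, whose underside is at z = 12 mm and top at z = 22 mm. It starts on the top of the stack.
- jar_large: the largest clear glass jar, open, loose, part filled with buttons: round, 68 mm across outside and 70 mm high, mouth 60 mm across (wall 4 mm). Origin: centre of its underside; z up, rim at z = 70 mm. Only the largest lid fits: its plug drops into the mouth and the disc rests flat on the rim, flush with the jar's outside, so that the lid's origin is then 58 mm above the jar's.
- jar_medium: the second largest clear glass jar, open, loose, part filled with press studs: round, 57 mm across outside and 64 mm high, mouth 49 mm across (wall 4 mm). Origin: centre of its underside; z up, rim at z = 64 mm. Only the second largest lid fits: its plug drops into the mouth and the disc rests flat on the rim, flush with the jar's outside, so that the lid's origin is then 52 mm above the jar's.
- jar_small: the second smallest clear glass jar, open, loose, part filled with beads: round, 46 mm across outside and 56 mm high, mouth 38 mm across (wall 4 mm). Origin: centre of its underside; z up, rim at z = 56 mm. Only the second smallest lid fits: its plug drops into the mouth and the disc rests flat on the rim, flush with the jar's outside, so that the lid's origin is then 44 mm above the jar's.
- jar_tiny: the smallest clear glass jar, open, loose, part filled with small metal findings: round, 35 mm across outside and 46 mm high, mouth 27 mm across (wall 4 mm). Origin: centre of its underside; z up, rim at z = 46 mm. Only the smallest lid fits: its plug drops into the mouth and the disc rests flat on the rim, flush with the jar's outside, so that the lid's origin is then 34 mm above the jar's.
- cotton_reel: bystander: upright wooden reel of cream thread, 36 mm across, 50 mm high; origin at the centre of its underside. Leave it alone.
- spectacles: bystander: open pair of dark red spectacles lying on the worktop, 141 x 142 mm, 42 mm high; origin on the worktop at the middle of its outline. Leave them alone.
Things that resemble listed ones, but are neither listed nor needed, are in the scene too. What is shaped like the jar_small but blue is not meant.

How it is judged:
By the outcome, as a careful person would: the job done as asked, in the order asked, and still so for the second after the job is handed in, with the robot touching nothing.
It also fails if it takes over 99 s, if anything falls off the work surface, if the arm or the gripper's body presses on something with over 40 N, if the wrist force passes 120 N, or if a joint passes its speed limit or range.

## Working session

There is one attempt and no reset: what is moved stays moved. The work goes in short steps, Python scripts to look and compute and a tool call to move; the robot and the scene stay as the last step left them, time stands still between calls to the robot, and variables do not carry over. Pictures are saved under pics/ and viewed, at most 14 in all, crops included, and the job is handed in when it is done.

Besides the shell and the picture viewer there is one more tool, called after "Call:" as name(argument=value, ...), one argument or row to a line, values as JSON. arm_command: Moves the arm, as the interface text tells. Its arguments: {"type":"object","properties":{"targets":{"type":"array","items":{"type":"object","properties":{"x":{"type":"number"},"y":{"type":"number"},"z":{"type":"number"},"rx":{"type":"number"},"ry":{"type":"number"},"rz":{"type":"number"}}}},"fingers":{"type":"number"},"force":{"type":"number"}},"required":["targets"]}

```bash
mkdir -p pics; ls; cat > h.py <<'E'
import numpy as np, cv2
from rig import arm
from scipy.spatial.transform import Rotation as R
def grab(n,save=None):
    p,d=arm.grab_frame(n)
    if save: cv2.imwrite('pics/'+save,cv2.cvtColor(p,cv2.COLOR_RGB2BGR))
    return p,d
def ray(n,u,v):
    c=arm.camera_info(n);K=np.array(c['intrinsics']);k=c['k1']
    x,y=(u-K[0,2])/K[0,0],(v-K[1,2])/K[1,1]
    D=np.array([k,0,0,0],float)
    q=cv2.undistortPoints(np.array([[[u,v]]],float),K,D)[0,0]
    o=c['orientation'];o=np.array(o)
    M=R.from_quat(o).as_matrix() if o.size==4 else o
    return np.array(c['eye']),M@np.array([q[0],q[1],1.])
def onz(n,u,v,z):
    e,d=ray(n,u,v);return e+d*(z-e[2])/d[2]
def pt(n,u,v,depth):
    e,d=ray(n,u,v);return e+d*depth
E
python3 - <<'E'
from h import *
for n in('top','side'):
    p,d=grab(n,n+'0.png');c=arm.camera_info(n);print(n,c)
    np.savez(n+'0.npz',p=p,d=d)
print(arm.observe())
E
```

```text
pics
top {'intrinsics': array([[394.25187633,   0.        , 322.81620516],
       [  0.        , 394.25187633, 204.39182728],
       [  0.        ,   0.        ,   1.        ]]), 'k1': -0.018590865274295456, 'eye': array([0.38640024, 0.05662189, 1.0969701 ]), 'orientation': array([-0.69698155,  0.71171876, -0.06735363,  0.05600541])}
side {'intrinsics': array([[405.6646375 ,   0.        , 319.40383779],
       [  0.        , 405.6646375 , 204.07919943],
       [  0.        ,   0.        ,   1.        ]]), 'k1': -0.03100040294455487, 'eye': array([ 0.3051863 , -0.93762538,  0.65678151]), 'orientation': array([ 0.85438987, -0.12010779,  0.06563651, -0.50128228])}
{'clock': 0.1, 'qpos': array([ 1.19983126,  0.41183753, -0.01271019,  1.59698586,  0.00561685,
        1.13428805, -0.08216826]), 'qd': array([-0.00177071, -0.00034515,  0.0003102 , -0.00235991,  0.00136435,
       -0.00178385,  0.00026826]), 'effort': array([ 2.01913041e-03, -6.01833487e+01,  6.83954917e-01, -3.00090480e+01,
        1.40512740e-02,  6.43961364e-03,  4.18244929e-05]), 'position': array([ 0.18617116, -0.59614999,  0.23051575]), 'ee_rot': array([ 9.88558617e-01,  1.50835380e-01, -1.71130599e-04, -7.21533305e-04]), 'ft_force': array([-0.46641889,  0.76136252, -0.9636251 ]), 'wrist_torque': array([ 0.01085317, -0.0949596 , -0.01579376]), 'grip_force': 0.0, 'grip_width': 0.08550668149778456}
```

View pics/top0.png

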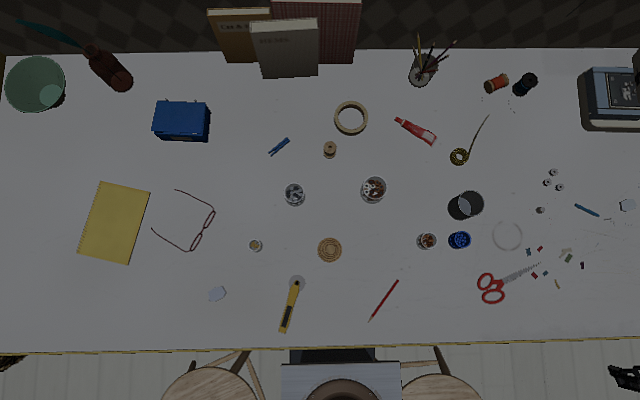

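View pics/side0.png

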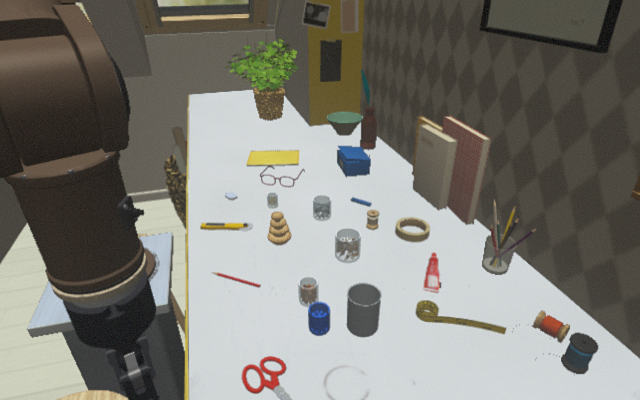

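The top view shows the lid stack at (329,250). The jars are tiny (255,245), medium (295,194), large (373,189) and small with brown beads (427,241). The look-alikes are the blue jar (459,240), the dark mesh cup (465,205), the tape ring (351,118) and a glass ring (507,236). The reel is at (329,149) and the spectacles at (190,220).

```bash
python3 - <<'E'
from h import *
z=np.load('top0.npz');p,d=z['p'],z['d']
cv2.imwrite('pics/crop0.png',cv2.resize(cv2.cvtColor(p[160:275,235:480],cv2.COLOR_RGB2BGR),None,fx=3.2,fy=3.2,interpolation=cv2.INTER_CUBIC))
for nm,u,v,h in [('tiny',255,245,.046),('med',295,194,.064),('large',373,189,.07),('small',427,241,.056),('blue',459,240,.056),('stack',329,250,.088),('reel',329,149,.05)]:
    print(nm,onz('top',u,v,h).round(3),pt('top',u,v,d[v,u]).round(3))
# height map of stack
H=np.zeros((30,34))
for v in range(234,264):
    for u in range(312,346): H[v-234,u-312]=pt('top',u,v,d[v,u])[2] if d[v,u]>0 else -9
print((H*1000).astype(int)[::2,::2])
E
```

```text
tiny [0.466 0.22  0.046] [0.467 0.223 0.03 ]
med [0.598 0.112 0.064] [0.604 0.113 0.037]
large [ 0.607 -0.097  0.07 ] [ 0.612 -0.101  0.043]
small [ 0.466 -0.236  0.056] [ 0.467 -0.241  0.038]
blue [ 0.467 -0.322  0.056] [ 0.468 -0.33   0.036]
stack [0.446 0.025 0.088] [0.446 0.025 0.09 ]
reel [0.726 0.017 0.05 ] [0.727 0.017 0.048]
[[   -1     1     0     1    -2    -2     1    -1     0     0     0    -1
      1    -3     2     0     1]
 [   -1     2     0    -1    -4     0     0     0    -1    -4     2    -3
      1     0    -2     0    -2]
 [   -1     2     3     0     0     0     0    20    24    19    18     1
      0    -1    -2    -2     2]
 [   -1    -2     0     5     3    17    43    41    41    44    44    41
     21    -1     6    -1     0]
 [    4    -2     1    -1    21    42    37    65    66    65    64    66
     42    20    -3     3     0]
 [    1    -2    -1    20    41    40    65    87    85    86    91    86
     66    25    18     1    -2]
 [   -1     2     1    19    44    66    87    86    89    86    88    88
     87    41    22    -2    -3]
 [    0     0     0    41    43    69    87    85    86    86    84    87
     87    43    21     0    -3]
 [   -1    -1     0    20    40    69    89    87 -9000    87    85    89
     83    62    24    -3     0]
 [    1     0    -2    23    45    64    83    90    87    85    90    87
     63    47    23     4     0]
 [    0     1     2    21    43    46    65    85    87    88    87    87
     64    22    23     0     2]
 [    0    -1     0     1    21    42    42    68    65    76    66    65
     43    20    -2     0     0]
 [   -1     0    -2     0    19    23    37    45    42    46    42    39
     22    20    -1    -1     0]
 [    0     1     0     0    -3    11    20    21    18    18    23    26
      0     1     0    -1    -1]
 [   -2     0     0     0     1     0     0     0    17    18 -9000    -2
      0    -1    -2     0     0]]
```

View pics/crop0.png

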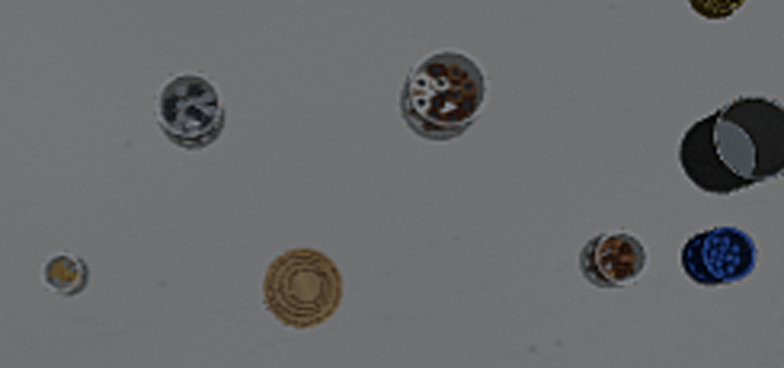

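The crop confirms the choice. Clear jars with tan, silver, mixed and brown contents match tiny, medium, large and small. The blue jar is the decoy. The stack is concentric around (329,250).

```bash
cat > fit.py <<'E'
from h import *
from scipy.optimize import least_squares
def jar(p,u,v,r,h,w=28,th=9):
    c=p[v-w:v+w+1,u-w:u+w+1].astype(float); bg=np.median(p[165:275,235:480].reshape(-1,3),0)
    m=(np.abs(c-bg).max(2)>th).astype(np.uint8)
    m=cv2.morphologyEx(m,cv2.MORPH_CLOSE,np.ones((3,3)))
    n,l,s,ce=cv2.connectedComponentsWithStats(m); k=l[w,w] or 1+np.argmax(s[1:,4])
    big=cv2.resize((l==k).astype(np.float32),None,fx=8,fy=8,interpolation=cv2.INTER_LINEAR)
    cs,_=cv2.findContours((big>.5).astype(np.uint8),cv2.RETR_EXTERNAL,cv2.CHAIN_APPROX_NONE)
    q=max(cs,key=cv2.contourArea); q=cv2.convexHull(q)[:,0].astype(float)
    q=(q+.5)/8-.5+[u-w,v-w]
    eye=np.array(arm.camera_info('top')['eye'])[:2]
    A=np.array([onz('top',*a,h)[:2] for a in q]);B=np.array([onz('top',*a,0)[:2] for a in q])
    def f(x):
        a=np.hypot(*(A-x).T)-r; b=np.hypot(*(B-x).T)-r
        return np.where(abs(a)<abs(b),a,b)
    x0=(A.mean(0)+B.mean(0))/2
    s=least_squares(f,x0,loss='soft_l1',f_scale=.001)
    return s.x,np.abs(f(s.x)).mean(),s_(A,f,s.x)
def s_(A,f,x): return len(A)
J=dict(tiny=(255,245,.0175,.046),med=(295,194,.0285,.064),large=(373,189,.034,.07),small=(427,241,.023,.056))
if __name__=='__main__':
    z=np.load('top0.npz');p,d=z['p'],z['d']
    for k,a in J.items():
        for th in(7,10,14):
            x,e,n=jar(p,*a,th=th);print(k,th,x.round(4),'res',round(e*1000,2),n)
    P=np.array([pt('top',u,v,d[v,u]) for v in range(230,270) for u in range(308,350) if d[v,u]>0])
    for nm,lo,hi,r in [('tiny',.078,.1,.0175),('small',.056,.1,.023),('med',.033,.1,.0285),('large',.011,.1,.034)]:
        Q=P[(P[:,2]>lo)&(P[:,2]<hi)];c,rr=cv2.minEnclosingCircle(Q[:,:2].astype(np.float32))
        # mean of pixel rays cast to top plane
        uv=[(u,v) for v in range(230,270) for u in range(308,350) if d[v,u]>0 and pt('top',u,v,d[v,u])[2]>lo]
        t={'tiny':.088,'small':.066,'med':.044,'large':.022}[nm]
        print(nm,'centroid@top',np.mean([onz('top',*a,t) for a in uv],0).round(4),'enc',np.round(c,4),round(rr,4),len(uv))
E
python3 fit.py
```

```text
tiny 7 [0.4668 0.2231] res 1.16 15
tiny 10 [0.4667 0.2233] res 0.96 14
tiny 14 [0.466  0.2233] res 0.95 14
med 7 [0.6036 0.116 ] res 1.24 20
med 10 [0.6037 0.116 ] res 0.97 22
med 14 [0.6031 0.1155] res 0.7 17
large 7 [ 0.6127 -0.1017] res 0.9 18
large 10 [ 0.6124 -0.1017] res 0.81 22
large 14 [ 0.612  -0.1009] res 1.17 18
small 7 [ 0.4694 -0.2419] res 1.32 19
small 10 [ 0.4692 -0.2417] res 0.95 18
small 14 [ 0.4691 -0.2414] res 1.36 18Traceback (most recent call last):
  File "fit.py", line 27, in <module>
    P=np.array([pt('top',u,v,d[v,u]) for v in range(230,270) for u in range(308,350) if d[v,u]>0])
                ~~^^^^^^^^^^^^^^^^^^
  File "h.py", line 19, in pt
    e,d=ray(n,u,v);return e+d*depth
        ~~~^^^^^^^
  File "h.py", line 9, in ray
    c=arm.camera_info(n);K=np.array(c['intrinsics']);k=c['k1']
ValueError: time passes only in moves, steps and waits
```

```bash
sed -i 's/^def ray/import functools\n@functools.cache\ndef info(n): return arm.camera_info(n)\ndef ray/; s/c=arm.camera_info(n)/c=info(n)/' h.py; sed -i "s/arm.camera_info('top')/info('top')/; s/for th in(7,10,14)/for th in(12,)/" fit.py
python3 fit.py; python3 -c "
from h import *
o=arm.observe();print(o['clock'],o['position'])"
```

```text
tiny 12 [0.4663 0.2239] res 0.75 14
med 12 [0.6036 0.116 ] res 0.8 18
large 12 [ 0.6124 -0.1015] res 0.79 21
small 12 [ 0.4688 -0.2414] res 0.82 19
tiny centroid@top [0.4485 0.0227 0.088 ] enc [0.4488 0.0226] 0.0171 142
small centroid@top [0.4499 0.0237 0.066 ] enc [0.45   0.0235] 0.0228 237
med centroid@top [0.4512 0.0251 0.044 ] enc [0.4515 0.025 ] 0.0283 354
large centroid@top [0.4506 0.0233 0.022 ] enc [0.4512 0.0232] 0.034 487
0.1 [ 0.18617116 -0.59614999  0.23051575]
```

Call:
arm_command(
  targets=[
    {"x":0.01,"y":0.024,"rz":0.07},
    {"x":0.026,"y":0.062,"rz":0.15},
    {"x":0.042,"y":0.1,"rz":0.23},
    {"x":0.058,"y":0.138,"rz":0.31},
    {"x":0.074,"y":0.176,"rz":0.39},
    {"x":0.09,"y":0.214,"rz":0.47},
    {"x":0.106,"y":0.252,"rz":0.55},
    {"x":0.122,"y":0.29,"rz":0.63},
  ],
)

```text
$.targets[0]: bad value
```

Call:
arm_command(
  targets=[
    {"x":0.016,"y":0.038,"rz":0.08},
    {"x":0.032,"y":0.076,"rz":0.16},
    {"x":0.048,"y":0.114,"rz":0.24},
    {"x":0.064,"y":0.152,"rz":0.32},
    {"x":0.08,"y":0.19,"rz":0.4},
    {"x":0.096,"y":0.228,"rz":0.48},
    {"x":0.112,"y":0.266,"rz":0.56},
    {"x":0.128,"y":0.304,"rz":0.637},
  ],
)

```text
$.targets[0]: bad value
```

Call:
arm_command(
  targets=[
    {"x":0.01,"y":0.024,"z":0,"rx":0,"ry":0,"rz":0.07},
    {"x":0.026,"y":0.062,"z":0,"rx":0,"ry":0,"rz":0.15},
    {"x":0.042,"y":0.1,"z":0,"rx":0,"ry":0,"rz":0.23},
    {"x":0.058,"y":0.138,"z":0,"rx":0,"ry":0,"rz":0.31},
    {"x":0.074,"y":0.176,"z":0,"rx":0,"ry":0,"rz":0.39},
    {"x":0.09,"y":0.214,"z":0,"rx":0,"ry":0,"rz":0.47},
    {"x":0.106,"y":0.252,"z":0,"rx":0,"ry":0,"rz":0.55},
    {"x":0.122,"y":0.29,"z":0,"rx":0,"ry":0,"rz":0.63},
  ],
)

```text
clock: 0.77
position: [0.3084, -0.3045, 0.2312]
ee_rot: [0.892, 0.451, -0.0, -0.0]
ft_force: [1.2, 0.1, -0.6]
grip_width: 0.0854
grip_force: 0.0
```

Call:
arm_command(
  targets=[
    {"x":0.016,"y":0.038,"z":0,"rx":0,"ry":0,"rz":0.08},
    {"x":0.032,"y":0.076,"z":0,"rx":0,"ry":0,"rz":0.16},
    {"x":0.048,"y":0.114,"z":0,"rx":0,"ry":0,"rz":0.24},
    {"x":0.064,"y":0.152,"z":0,"rx":0,"ry":0,"rz":0.32},
    {"x":0.08,"y":0.19,"z":0,"rx":0,"ry":0,"rz":0.4},
    {"x":0.096,"y":0.228,"z":0,"rx":0,"ry":0,"rz":0.48},
    {"x":0.112,"y":0.266,"z":0,"rx":0,"ry":0,"rz":0.56},
    {"x":0.126,"y":0.3,"z":0,"rx":0,"ry":0,"rz":0.637},
  ],
)

```text
clock: 1.43
position: [0.4347, -0.0041, 0.2315]
ee_rot: [0.706, 0.708, 0.0, 0.0]
ft_force: [0.5, 0.2, -0.2]
grip_width: 0.0851
grip_force: 0.0
```

Call:
arm_command(
  targets=[
    {"x":0.008,"y":0.015,"z":-0.02,"rx":0,"ry":0,"rz":0},
    {"x":0.014,"y":0.027,"z":-0.04,"rx":0,"ry":0,"rz":0},
    {"x":0.014,"y":0.027,"z":-0.06,"rx":0,"ry":0,"rz":0},
    {"x":0.014,"y":0.027,"z":-0.08,"rx":0,"ry":0,"rz":0},
    {"x":0.014,"y":0.027,"z":-0.1,"rx":0,"ry":0,"rz":0},
    {"x":0.014,"y":0.027,"z":-0.11,"rx":0,"ry":0,"rz":0},
    {"x":0.014,"y":0.027,"z":-0.11,"rx":0,"ry":0,"rz":0},
    {"x":0.014,"y":0.027,"z":-0.11,"rx":0,"ry":0,"rz":0},
  ],
)

```text
clock: 2.1
position: [0.4482, 0.0205, 0.1213]
ee_rot: [0.707, 0.707, -0.0, -0.0]
ft_force: [-0.1, -0.1, 0.4]
grip_width: 0.0855
grip_force: 0.0
```

```bash
python3 - <<'E'
from h import *
p,d=grab('side');np.savez('s1.npz',p=p,d=d)
cv2.imwrite('pics/s1.png',cv2.resize(cv2.cvtColor(p[140:270,190:370],cv2.COLOR_RGB2BGR),None,fx=4,fy=4,interpolation=cv2.INTER_CUBIC))
print(arm.observe()['position'])
E
```

```text
[0.44878231 0.02053688 0.12197886]
```

View pics/s1.png

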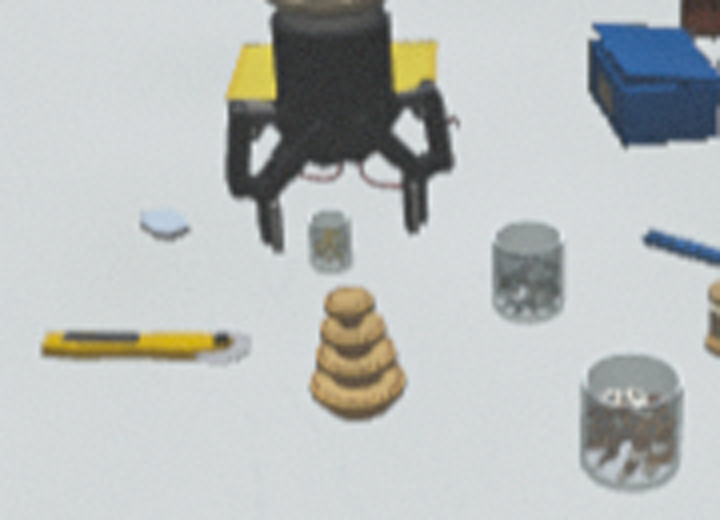

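The side crop shows the open fingers straddling the stack's axis, with the tips at about (275,247) and (415,230) and the stack top at (350,300).

Call:
arm_command(
  targets=[
    {"x":0,"y":0.002,"z":-0.01,"rx":0,"ry":0,"rz":0},
    {"x":0,"y":0.002,"z":-0.022,"rx":0,"ry":0,"rz":0},
    {"x":0,"y":0.002,"z":-0.034,"rx":0,"ry":0,"rz":0},
    {"x":0,"y":0.002,"z":-0.044,"rx":0,"ry":0,"rz":0},
    {"x":0,"y":0.002,"z":-0.05,"rx":0,"ry":0,"rz":0},
    {"x":0,"y":0.002,"z":-0.052,"rx":0,"ry":0,"rz":0},
    {"x":0,"y":0.002,"z":-0.052,"rx":0,"ry":0,"rz":0},
    {"x":0,"y":0.002,"z":-0.052,"rx":0,"ry":0,"rz":0},
  ],
)

```text
clock: 2.82
position: [0.4486, 0.0226, 0.0696]
ee_rot: [0.707, 0.707, 0.0, 0.0]
ft_force: [-0.0, -0.2, 0.3]
grip_width: 0.0853
grip_force: 0.0
```

Call:
arm_command(
  targets=[
    {"x":0,"y":0,"z":0,"rx":0,"ry":0,"rz":0},
    {"x":0,"y":0,"z":0,"rx":0,"ry":0,"rz":0},
    {"x":0,"y":0,"z":0,"rx":0,"ry":0,"rz":0},
    {"x":0,"y":0,"z":0,"rx":0,"ry":0,"rz":0},
    {"x":0,"y":0,"z":0,"rx":0,"ry":0,"rz":0},
    {"x":0,"y":0,"z":0,"rx":0,"ry":0,"rz":0},
    {"x":0,"y":0,"z":0,"rx":0,"ry":0,"rz":0},
    {"x":0,"y":0,"z":0,"rx":0,"ry":0,"rz":0},
  ],
  fingers=0.025,
  force=25,
)

```text
clock: 3.48
position: [0.4486, 0.0224, 0.0696]
ee_rot: [0.707, 0.707, 0.0, 0.0]
ft_force: [-0.7, -0.5, 6.4]
grip_width: 0.0336
grip_force: 24.5
```

Call:
arm_command(
  targets=[
    {"x":0,"y":0,"z":0.01,"rx":0,"ry":0,"rz":0},
    {"x":0,"y":0,"z":0.03,"rx":0,"ry":0,"rz":0},
    {"x":0.002,"y":0.015,"z":0.04,"rx":0,"ry":0,"rz":0},
    {"x":0.005,"y":0.05,"z":0.04,"rx":0,"ry":0,"rz":0},
    {"x":0.009,"y":0.088,"z":0.04,"rx":0,"ry":0,"rz":0},
    {"x":0.012,"y":0.126,"z":0.04,"rx":0,"ry":0,"rz":0},
    {"x":0.015,"y":0.164,"z":0.03,"rx":0,"ry":0,"rz":0},
    {"x":0.018,"y":0.19,"z":0.02,"rx":0,"ry":0,"rz":0},
  ],
)

```text
clock: 4.15
position: [0.4666, 0.2165, 0.0904]
ee_rot: [0.707, 0.707, 0.002, -0.0]
ft_force: [0.7, 0.1, -0.4]
grip_width: 0.0335
grip_force: 24.9
```

Call:
arm_command(
  targets=[
    {"x":0,"y":0.009,"z":-0.005,"rx":0,"ry":0,"rz":0},
    {"x":0,"y":0.011,"z":-0.012,"rx":0,"ry":0,"rz":0},
    {"x":0,"y":0.011,"z":-0.02,"rx":0,"ry":0,"rz":0},
    {"x":0,"y":0.011,"z":-0.026,"rx":0,"ry":0,"rz":0},
    {"x":0,"y":0.011,"z":-0.03,"rx":0,"ry":0,"rz":0},
    {"x":0,"y":0.011,"z":-0.03,"rx":0,"ry":0,"rz":0},
    {"x":0,"y":0.011,"z":-0.03,"rx":0,"ry":0,"rz":0},
    {"x":0,"y":0.011,"z":-0.03,"rx":0,"ry":0,"rz":0},
  ],
)

```text
clock: 4.82
position: [0.4667, 0.2228, 0.0596]
ee_rot: [0.708, 0.706, 0.0, 0.0]
ft_force: [1.5, -0.1, 1.0]
grip_width: 0.0333
grip_force: 24.9
```

```bash
python3 - <<'E'
from h import *
p,d=grab('side')
cv2.imwrite('pics/s2.png',cv2.resize(cv2.cvtColor(p[140:270,190:370],cv2.COLOR_RGB2BGR),None,fx=4,fy=4,interpolation=cv2.INTER_CUBIC))
o=arm.observe();print(o['position'],o['grip_width'],o['grip_force'])
E
```

```text
[0.46674199 0.22302853 0.05971292] 0.033449216948927864 24.934465787373483
```

View pics/s2.png

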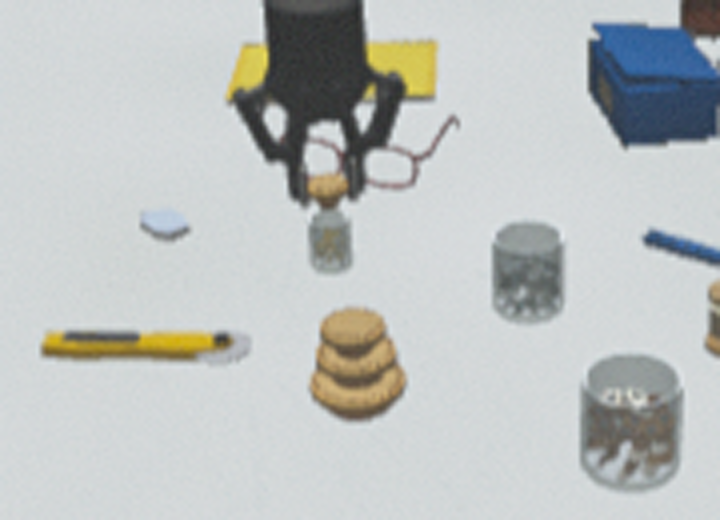

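The lid hangs level at (327,185), centred over the tiny jar at (330,215). The pads would graze the jar's flush wall, so I'll release with the plug partly in the mouth and the tips just above the rim.

Call:
arm_command(
  targets=[
    {"x":0,"y":0,"z":-0.004,"rx":0,"ry":0,"rz":0},
    {"x":0,"y":0,"z":-0.008,"rx":0,"ry":0,"rz":0},
    {"x":0,"y":0,"z":-0.012,"rx":0,"ry":0,"rz":0},
    {"x":0,"y":0,"z":-0.014,"rx":0,"ry":0,"rz":0},
    {"x":0,"y":0,"z":-0.015,"rx":0,"ry":0,"rz":0},
    {"x":0,"y":0,"z":-0.015,"rx":0,"ry":0,"rz":0},
    {"x":0,"y":0,"z":-0.015,"rx":0,"ry":0,"rz":0},
    {"x":0,"y":0,"z":-0.015,"rx":0,"ry":0,"rz":0},
  ],
)

```text
clock: 5.53
position: [0.4663, 0.2236, 0.0446]
ee_rot: [0.707, 0.707, -0.0, 0.0]
ft_force: [-1.4, -1.1, 6.6]
grip_width: 0.0331
grip_force: 28.6
```

Call:
arm_command(
  targets=[
    {"x":0,"y":0,"z":0,"rx":0,"ry":0,"rz":0},
    {"x":0,"y":0,"z":0,"rx":0,"ry":0,"rz":0},
    {"x":0,"y":0,"z":0,"rx":0,"ry":0,"rz":0},
    {"x":0,"y":0,"z":0,"rx":0,"ry":0,"rz":0},
    {"x":0,"y":0,"z":0,"rx":0,"ry":0,"rz":0},
    {"x":0,"y":0,"z":0,"rx":0,"ry":0,"rz":0},
    {"x":0,"y":0,"z":0.02,"rx":0,"ry":0,"rz":0},
    {"x":0,"y":0,"z":0.04,"rx":0,"ry":0,"rz":0},
  ],
  fingers=0.0854,
)

```text
clock: 6.2
position: [0.4654, 0.2231, 0.0838]
ee_rot: [0.707, 0.707, -0.001, -0.001]
ft_force: [0.3, 0.2, -0.7]
grip_width: 0.0862
grip_force: 0.0
```

```bash
python3 - <<'E'
from h import *
p,d=grab('side')
cv2.imwrite('pics/s3.png',cv2.resize(cv2.cvtColor(p[140:270,190:370],cv2.COLOR_RGB2BGR),None,fx=4,fy=4,interpolation=cv2.INTER_CUBIC))
o=arm.observe();print(o['position'],o['grip_width'],o['grip_force'])
E
```

```text
[0.46745747 0.22454662 0.08789052] 0.08540044643115104 0.0
```

View pics/s3.png

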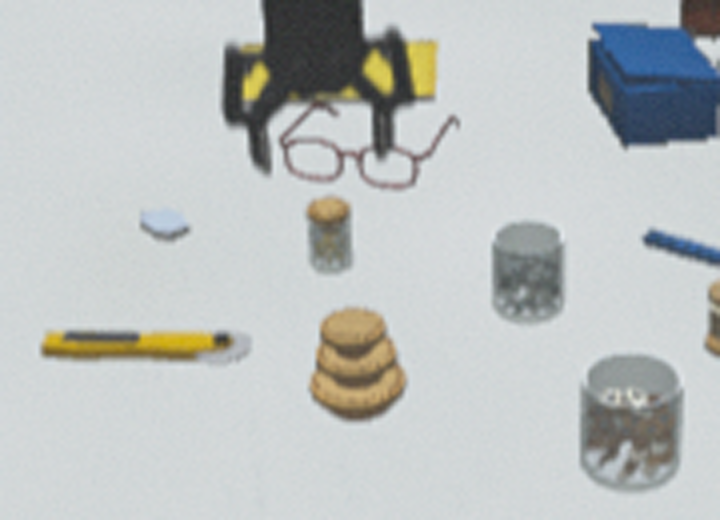

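The tiny lid sits on its jar at (328,208), and the remaining three-lid stack at (355,360) looks undisturbed. I'll re-measure the stack.

```bash
cat > st.py <<'E'
from h import *
import sys
def disc(d,u0,v0,lo,t,w=22):
    uv=[(u,v) for v in range(v0-w,v0+w) for u in range(u0-w,u0+w) if d[v,u]>0 and lo<pt('top',u,v,d[v,u])[2]<lo+.03]
    P=np.array([onz('top',*a,t)[:2] for a in uv]);c,r=cv2.minEnclosingCircle(P.astype(np.float32))
    hz=np.median([pt('top',*a,d[a[1],a[0]])[2] for a in uv])
    return P.mean(0).round(4),np.round(c,4),round(r,4),len(uv),round(hz,4)
if __name__=='__main__':
    p,d=grab('top')
    cv2.imwrite('pics/t.png',cv2.cvtColor(p,cv2.COLOR_RGB2BGR))
    for s,lo,t in [('small',.056,.066),('med',.033,.044),('large',.011,.022)]: print(s,disc(d,329,248,lo,t))
E
python3 st.py
```

```text
small (array([0.4499, 0.0237]), array([0.4499, 0.0236]), 0.0228, 239, np.float64(0.0658))
med (array([0.452 , 0.0286]), array([0.4514, 0.0251]), 0.0282, 138, np.float64(0.0439))
large (array([0.4461, 0.0219]), array([0.451 , 0.0233]), 0.0339, 146, np.float64(0.0214))
```

Call:
arm_command(
  targets=[
    {"x":-0.001,"y":-0.01,"z":0.01,"rx":0,"ry":0,"rz":0},
    {"x":-0.004,"y":-0.04,"z":0.01,"rx":0,"ry":0,"rz":0},
    {"x":-0.007,"y":-0.08,"z":0.01,"rx":0,"ry":0,"rz":0},
    {"x":-0.01,"y":-0.12,"z":0.01,"rx":0,"ry":0,"rz":0},
    {"x":-0.013,"y":-0.16,"z":0.01,"rx":0,"ry":0,"rz":0},
    {"x":-0.015,"y":-0.187,"z":0.005,"rx":0,"ry":0,"rz":0},
    {"x":-0.0165,"y":-0.2,"z":0,"rx":0,"ry":0,"rz":0},
    {"x":-0.0165,"y":-0.2,"z":-0.005,"rx":0,"ry":0,"rz":0},
  ],
)

```text
clock: 6.97
position: [0.4493, 0.0199, 0.0785]
ee_rot: [0.709, 0.705, -0.001, 0.0]
ft_force: [0.1, -0.4, -0.2]
grip_width: 0.0856
grip_force: 0.0
```

Call:
arm_command(
  targets=[
    {"x":0,"y":0,"z":-0.005,"rx":0,"ry":0,"rz":0},
    {"x":0,"y":0,"z":-0.012,"rx":0,"ry":0,"rz":0},
    {"x":0,"y":0,"z":-0.019,"rx":0,"ry":0,"rz":0},
    {"x":0,"y":0,"z":-0.026,"rx":0,"ry":0,"rz":0},
    {"x":0,"y":0,"z":-0.031,"rx":0,"ry":0,"rz":0},
    {"x":0,"y":0,"z":-0.031,"rx":0,"ry":0,"rz":0},
    {"x":0,"y":0,"z":-0.031,"rx":0,"ry":0,"rz":0},
    {"x":0,"y":0,"z":-0.031,"rx":0,"ry":0,"rz":0},
  ],
)

```text
clock: 7.63
position: [0.45, 0.0238, 0.0484]
ee_rot: [0.707, 0.707, 0.0, 0.0]
ft_force: [-0.8, 0.3, -0.1]
grip_width: 0.0853
grip_force: 0.0
```

Call:
arm_command(
  targets=[
    {"x":0,"y":0,"z":0,"rx":0,"ry":0,"rz":0},
    {"x":0,"y":0,"z":0,"rx":0,"ry":0,"rz":0},
    {"x":0,"y":0,"z":0,"rx":0,"ry":0,"rz":0},
    {"x":0,"y":0,"z":0,"rx":0,"ry":0,"rz":0},
    {"x":0,"y":0,"z":0,"rx":0,"ry":0,"rz":0},
    {"x":0,"y":0,"z":0,"rx":0,"ry":0,"rz":0},
    {"x":0,"y":0,"z":0,"rx":0,"ry":0,"rz":0},
    {"x":0,"y":0,"z":0,"rx":0,"ry":0,"rz":0},
  ],
  fingers=0.036,
  force=25,
)

```text
clock: 8.3
position: [0.4501, 0.0233, 0.0488]
ee_rot: [0.708, 0.707, 0.0, 0.0]
ft_force: [-1.2, -0.4, 5.7]
grip_width: 0.0446
grip_force: 24.7
```

Call:
arm_command(
  targets=[
    {"x":0,"y":0,"z":0.01,"rx":0,"ry":0,"rz":0},
    {"x":0,"y":0,"z":0.03,"rx":0,"ry":0,"rz":0},
    {"x":0,"y":-0.01,"z":0.045,"rx":0,"ry":0,"rz":0},
    {"x":0.003,"y":-0.04,"z":0.045,"rx":0,"ry":0,"rz":0},
    {"x":0.006,"y":-0.08,"z":0.045,"rx":0,"ry":0,"rz":0},
    {"x":0.009,"y":-0.12,"z":0.045,"rx":0,"ry":0,"rz":0},
    {"x":0.012,"y":-0.16,"z":0.045,"rx":0,"ry":0,"rz":0},
    {"x":0.015,"y":-0.2,"z":0.045,"rx":0,"ry":0,"rz":0},
  ],
)

```text
clock: 8.97
position: [0.4648, -0.1786, 0.0943]
ee_rot: [0.707, 0.707, 0.0, 0.0]
ft_force: [1.1, 0.9, -0.3]
grip_width: 0.0445
grip_force: 25.7
```

Call:
arm_command(
  targets=[
    {"x":0.002,"y":-0.03,"z":0,"rx":0,"ry":0,"rz":0},
    {"x":0.003,"y":-0.052,"z":0,"rx":0,"ry":0,"rz":0},
    {"x":0.004,"y":-0.062,"z":-0.004,"rx":0,"ry":0,"rz":0},
    {"x":0.004,"y":-0.0653,"z":-0.01,"rx":0,"ry":0,"rz":0},
    {"x":0.004,"y":-0.0653,"z":-0.018,"rx":0,"ry":0,"rz":0},
    {"x":0.004,"y":-0.0653,"z":-0.022,"rx":0,"ry":0,"rz":0},
    {"x":0.004,"y":-0.0653,"z":-0.022,"rx":0,"ry":0,"rz":0},
    {"x":0.004,"y":-0.0653,"z":-0.022,"rx":0,"ry":0,"rz":0},
  ],
)

```text
clock: 9.63
position: [0.4689, -0.24, 0.0709]
ee_rot: [0.707, 0.708, 0.0, -0.001]
ft_force: [-0.6, -0.4, -0.2]
grip_width: 0.0442
grip_force: 25.7
```

```bash
python3 - <<'E'
from h import *
p,d=grab('side')
cv2.imwrite('pics/s4.png',cv2.resize(cv2.cvtColor(p[200:350,230:430],cv2.COLOR_RGB2BGR),None,fx=4,fy=4,interpolation=cv2.INTER_CUBIC))
o=arm.observe();print(o['position'],o['grip_width'],o['grip_force'])
E
```

```text
[ 0.46911989 -0.24038629  0.0712642 ] 0.04457498768900857 25.709731264505535
```

View pics/s4.png

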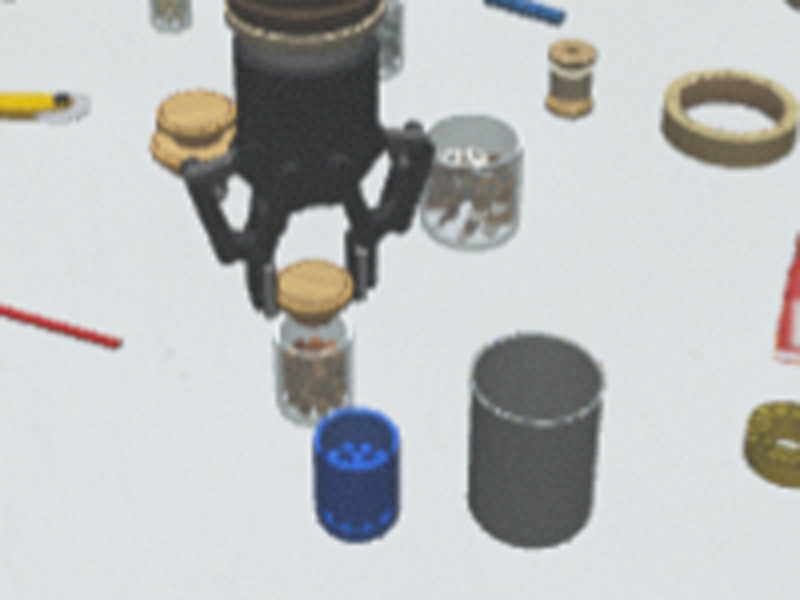

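The small lid is held level at (315,290), centred over the brown-bead jar at (315,370). The blue decoy is separate at (357,470).

Call:
arm_command(
  targets=[
    {"x":0,"y":0,"z":-0.004,"rx":0,"ry":0,"rz":0},
    {"x":0,"y":0,"z":-0.008,"rx":0,"ry":0,"rz":0},
    {"x":0,"y":0,"z":-0.012,"rx":0,"ry":0,"rz":0},
    {"x":0,"y":0,"z":-0.015,"rx":0,"ry":0,"rz":0},
    {"x":0,"y":0,"z":-0.017,"rx":0,"ry":0,"rz":0},
    {"x":0,"y":0,"z":-0.018,"rx":0,"ry":0,"rz":0},
    {"x":0,"y":0,"z":-0.018,"rx":0,"ry":0,"rz":0},
    {"x":0,"y":0,"z":-0.018,"rx":0,"ry":0,"rz":0},
  ],
)

```text
clock: 10.35
position: [0.4688, -0.2418, 0.0537]
ee_rot: [0.707, 0.707, -0.0, -0.0]
ft_force: [-2.4, 1.6, 6.7]
grip_width: 0.0444
grip_force: 28.9
```

Call:
arm_command(
  targets=[
    {"x":0,"y":0,"z":0,"rx":0,"ry":0,"rz":0},
    {"x":0,"y":0,"z":0,"rx":0,"ry":0,"rz":0},
    {"x":0,"y":0,"z":0,"rx":0,"ry":0,"rz":0},
    {"x":0,"y":0,"z":0,"rx":0,"ry":0,"rz":0},
    {"x":0,"y":0,"z":0,"rx":0,"ry":0,"rz":0},
    {"x":0,"y":0,"z":0,"rx":0,"ry":0,"rz":0},
    {"x":0,"y":0,"z":0.02,"rx":0,"ry":0,"rz":0},
    {"x":0,"y":0,"z":0.04,"rx":0,"ry":0,"rz":0},
  ],
  fingers=0.0854,
)

```text
clock: 11.02
position: [0.468, -0.2413, 0.0927]
ee_rot: [0.707, 0.707, -0.0, -0.001]
ft_force: [0.3, -0.4, 0.4]
grip_width: 0.0855
grip_force: 0.0
```

```bash
cat > chk.py <<'E'
from st import *
p,d=grab('top')
print('tiny',disc(d,254,245,.045,.056,14))
try: print('small',disc(d,428,241,.052,.066,14))
except Exception as e: print(e)
for s,lo,t in [('med',.033,.044),('large',.011,.022)]: print(s,disc(d,329,248,lo,t))
E
python3 chk.py
```

```text
tiny (array([0.467 , 0.2236]), array([0.4668, 0.2235]), 0.0175, 137, np.float64(0.0551))
small (array([ 0.468 , -0.2363]), array([ 0.4696, -0.238 ]), 0.0242, 216, np.float64(0.0653))
med (array([0.4512, 0.025 ]), array([0.4514, 0.0251]), 0.0282, 356, np.float64(0.0436))
large (array([0.447 , 0.0213]), array([0.451 , 0.0233]), 0.0339, 174, np.float64(0.0223))
```

The tiny lid's top is at 0.055 m and centred, so it is seated. The small lid's top is at 0.065 m, also seated. Next is the medium lid.

Call:
arm_command(
  targets=[
    {"x":-0.001,"y":0.01,"z":0.008,"rx":0,"ry":0,"rz":0},
    {"x":-0.003,"y":0.04,"z":0.01,"rx":0,"ry":0,"rz":0},
    {"x":-0.006,"y":0.08,"z":0.01,"rx":0,"ry":0,"rz":0},
    {"x":-0.009,"y":0.12,"z":0.01,"rx":0,"ry":0,"rz":0},
    {"x":-0.012,"y":0.16,"z":0.01,"rx":0,"ry":0,"rz":0},
    {"x":-0.015,"y":0.2,"z":0.005,"rx":0,"ry":0,"rz":0},
    {"x":-0.017,"y":0.24,"z":0,"rx":0,"ry":0,"rz":0},
    {"x":-0.0177,"y":0.26,"z":-0.005,"rx":0,"ry":0,"rz":0},
  ],
)

```text
clock: 11.73
position: [0.4499, 0.0234, 0.0884]
ee_rot: [0.706, 0.708, 0.001, -0.0]
ft_force: [0.9, 0.6, -0.2]
grip_width: 0.0852
grip_force: 0.0
```

Call:
arm_command(
  targets=[
    {"x":0,"y":0.005,"z":-0.005,"rx":0,"ry":0,"rz":0},
    {"x":0,"y":0.0066,"z":-0.014,"rx":0,"ry":0,"rz":0},
    {"x":0,"y":0.0066,"z":-0.026,"rx":0,"ry":0,"rz":0},
    {"x":0,"y":0.0066,"z":-0.038,"rx":0,"ry":0,"rz":0},
    {"x":0,"y":0.0066,"z":-0.05,"rx":0,"ry":0,"rz":0},
    {"x":0,"y":0.0066,"z":-0.06,"rx":0,"ry":0,"rz":0},
    {"x":0,"y":0.0066,"z":-0.063,"rx":0,"ry":0,"rz":0},
    {"x":0,"y":0.0066,"z":-0.063,"rx":0,"ry":0,"rz":0},
  ],
)

```text
clock: 12.4
position: [0.4504, 0.0239, 0.0243]
ee_rot: [0.708, 0.706, -0.001, -0.001]
ft_force: [-0.5, 0.6, 0.1]
grip_width: 0.0856
grip_force: 0.0
```

Call:
arm_command(
  targets=[
    {"x":0,"y":0,"z":0,"rx":0,"ry":0,"rz":0},
    {"x":0,"y":0,"z":0,"rx":0,"ry":0,"rz":0},
    {"x":0,"y":0,"z":0,"rx":0,"ry":0,"rz":0},
    {"x":0,"y":0,"z":0,"rx":0,"ry":0,"rz":0},
    {"x":0,"y":0,"z":0,"rx":0,"ry":0,"rz":0},
    {"x":0,"y":0,"z":0,"rx":0,"ry":0,"rz":0},
    {"x":0,"y":0,"z":0,"rx":0,"ry":0,"rz":0},
    {"x":0,"y":0,"z":0,"rx":0,"ry":0,"rz":0},
  ],
  fingers=0.047,
  force=25,
)

```text
clock: 13.07
position: [0.4516, 0.0246, 0.0262]
ee_rot: [0.707, 0.707, 0.0, 0.001]
ft_force: [-0.7, -1.2, 5.6]
grip_width: 0.0551
grip_force: 25.4
```

Call:
arm_command(
  targets=[
    {"x":0,"y":0,"z":0.01,"rx":0,"ry":0,"rz":0},
    {"x":0,"y":0,"z":0.035,"rx":0,"ry":0,"rz":0},
    {"x":0,"y":0,"z":0.06,"rx":0,"ry":0,"rz":0},
    {"x":0.02,"y":0.012,"z":0.07,"rx":0,"ry":0,"rz":0},
    {"x":0.05,"y":0.03,"z":0.07,"rx":0,"ry":0,"rz":0},
    {"x":0.08,"y":0.048,"z":0.07,"rx":0,"ry":0,"rz":0},
    {"x":0.11,"y":0.066,"z":0.07,"rx":0,"ry":0,"rz":0},
    {"x":0.135,"y":0.081,"z":0.07,"rx":0,"ry":0,"rz":0},
  ],
)

```text
clock: 13.73
position: [0.5883, 0.107, 0.0968]
ee_rot: [0.708, 0.707, 0.001, 0.0]
ft_force: [1.0, 0.4, -0.7]
grip_width: 0.0553
grip_force: 26.8
```

Call:
arm_command(
  targets=[
    {"x":0.012,"y":0.007,"z":0,"rx":0,"ry":0,"rz":0},
    {"x":0.0173,"y":0.01,"z":-0.004,"rx":0,"ry":0,"rz":0},
    {"x":0.0173,"y":0.01,"z":-0.009,"rx":0,"ry":0,"rz":0},
    {"x":0.0173,"y":0.01,"z":-0.014,"rx":0,"ry":0,"rz":0},
    {"x":0.0173,"y":0.01,"z":-0.016,"rx":0,"ry":0,"rz":0},
    {"x":0.0173,"y":0.01,"z":-0.016,"rx":0,"ry":0,"rz":0},
    {"x":0.0173,"y":0.01,"z":-0.016,"rx":0,"ry":0,"rz":0},
    {"x":0.0173,"y":0.01,"z":-0.016,"rx":0,"ry":0,"rz":0},
  ],
)

```text
clock: 14.4
position: [0.6033, 0.1152, 0.0796]
ee_rot: [0.708, 0.707, 0.0, 0.0]
ft_force: [0.1, -0.1, -0.2]
grip_width: 0.0554
grip_force: 26.8
```

```bash
python3 - <<'E'
from h import *
p,d=grab('side')
cv2.imwrite('pics/s5.png',cv2.resize(cv2.cvtColor(p[140:270,230:410],cv2.COLOR_RGB2BGR),None,fx=4,fy=4,interpolation=cv2.INTER_CUBIC))
o=arm.observe();print(o['position'],o['grip_width'],o['grip_force'])
E
```

```text
[0.60339161 0.11537682 0.07964164] 0.05545416568054803 26.775335669517517
```

View pics/s5.png

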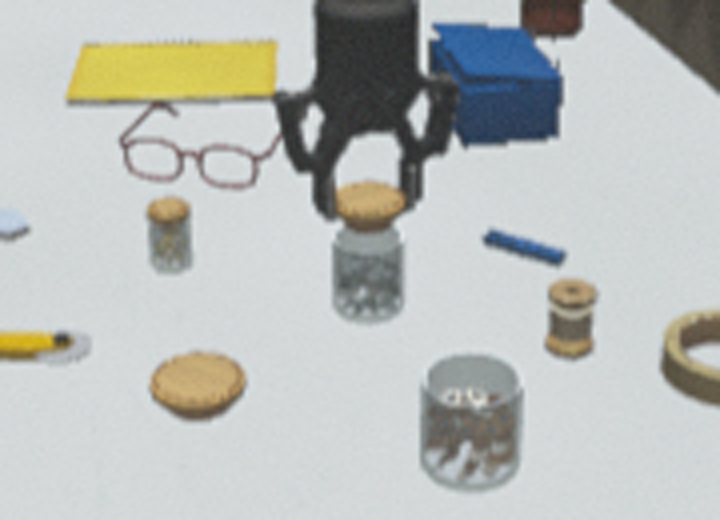

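The medium lid is level at (370,200), centred on the silver-stud jar at (368,270). The large lid stands alone at (198,383).

Call:
arm_command(
  targets=[
    {"x":0,"y":0,"z":-0.004,"rx":0,"ry":0,"rz":0},
    {"x":0,"y":0,"z":-0.008,"rx":0,"ry":0,"rz":0},
    {"x":0,"y":0,"z":-0.012,"rx":0,"ry":0,"rz":0},
    {"x":0,"y":0,"z":-0.015,"rx":0,"ry":0,"rz":0},
    {"x":0,"y":0,"z":-0.017,"rx":0,"ry":0,"rz":0},
    {"x":0,"y":0,"z":-0.018,"rx":0,"ry":0,"rz":0},
    {"x":0,"y":0,"z":-0.018,"rx":0,"ry":0,"rz":0},
    {"x":0,"y":0,"z":-0.018,"rx":0,"ry":0,"rz":0},
  ],
)

```text
clock: 15.12
position: [0.6035, 0.1158, 0.0613]
ee_rot: [0.707, 0.707, 0.0, -0.0]
ft_force: [1.3, 0.0, -0.4]
grip_width: 0.0555
grip_force: 26.8
```

Call:
arm_command(
  targets=[
    {"x":0,"y":0,"z":0,"rx":0,"ry":0,"rz":0},
    {"x":0,"y":0,"z":0,"rx":0,"ry":0,"rz":0},
    {"x":0,"y":0,"z":0,"rx":0,"ry":0,"rz":0},
    {"x":0,"y":0,"z":0,"rx":0,"ry":0,"rz":0},
    {"x":0,"y":0,"z":0,"rx":0,"ry":0,"rz":0},
    {"x":0,"y":0,"z":0,"rx":0,"ry":0,"rz":0},
    {"x":0,"y":0,"z":0.02,"rx":0,"ry":0,"rz":0},
    {"x":0,"y":0,"z":0.04,"rx":0,"ry":0,"rz":0},
  ],
  fingers=0.0854,
)

```text
clock: 15.78
position: [0.6024, 0.1155, 0.1006]
ee_rot: [0.707, 0.707, -0.001, -0.001]
ft_force: [-0.1, 0.2, 0.5]
grip_width: 0.0852
grip_force: 0.0
```

```bash
cat > chk.py <<'E'
from st import *
p,d=grab('top')
for s,a in dict(tiny=(254,245,.045,.056,14),small=(428,241,.052,.066,14),med=(295,193,.06,.074,16),large=(329,250,.011,.022)).items():
    try: print(s,disc(d,*a))
    except Exception as e: print(s,e)
x,e,n=__import__('fit').jar(p,373,189,.034,.07,th=12);print('jarL',x.round(4),e)
E
python3 chk.py
```

```text
tiny (array([0.4666, 0.2235]), array([0.4664, 0.2233]), 0.0178, 140, np.float64(0.0557))
small (array([ 0.469 , -0.2399]), array([ 0.4685, -0.2398]), 0.0244, 258, np.float64(0.0653))
med OpenCV(4.12.0) /io/opencv/modules/imgproc/src/shapedescr.cpp:201: error: (-215:Assertion failed) count >= 0 && (depth == CV_32F || depth == CV_32S) in function 'minEnclosingCircle'

large (array([0.4408, 0.0364]), array([0.4461, 0.0288]), 0.032, 210, np.float64(0.0216))
jarL [ 0.6125 -0.1021] 0.02897472978056677
```

The arm hides the large lid here, so I'll move aside and look before taking it.

Call:
arm_command(
  targets=[
    {"x":-0.01,"y":-0.01,"z":0.02,"rx":0,"ry":0,"rz":0},
    {"x":-0.03,"y":-0.04,"z":0.03,"rx":0,"ry":0,"rz":0},
    {"x":-0.05,"y":-0.076,"z":0.03,"rx":0,"ry":0,"rz":0},
    {"x":-0.07,"y":-0.112,"z":0.03,"rx":0,"ry":0,"rz":0},
    {"x":-0.09,"y":-0.148,"z":0.03,"rx":0,"ry":0,"rz":0},
    {"x":-0.11,"y":-0.184,"z":0.03,"rx":0,"ry":0,"rz":0},
    {"x":-0.13,"y":-0.22,"z":0.03,"rx":0,"ry":0,"rz":0},
    {"x":-0.1526,"y":-0.25,"z":0.03,"rx":0,"ry":0,"rz":0},
  ],
)

```text
clock: 16.5
position: [0.45, -0.1368, 0.1315]
ee_rot: [0.708, 0.706, 0.0, 0.001]
ft_force: [0.9, -0.3, 0.8]
grip_width: 0.0856
grip_force: 0.0
```

```bash
python3 chk.py;  python3 -c "
from h import *
print(arm.observe()['position'])"
```

```text
tiny (array([0.4666, 0.2235]), array([0.4665, 0.2233]), 0.0177, 140, np.float64(0.0553))
small OpenCV(4.12.0) /io/opencv/modules/imgproc/src/shapedescr.cpp:201: error: (-215:Assertion failed) count >= 0 && (depth == CV_32F || depth == CV_32S) in function 'minEnclosingCircle'

med (array([0.6024, 0.1159]), array([0.6024, 0.1154]), 0.0294, 367, np.float64(0.0732))
large (array([0.4506, 0.0235]), array([0.451 , 0.0233]), 0.0339, 485, np.float64(0.0216))
jarL [ 0.6124 -0.1017] 0.0008148323173598564
[ 0.44448317 -0.14318341  0.13054427]
```

The medium lid's top is at 0.073 m and centred on its jar. The large lid is at (0.451, 0.0234).

Call:
arm_command(
  targets=[
    {"x":0,"y":0.02,"z":-0.005,"rx":0,"ry":0,"rz":0},
    {"x":0,"y":0.05,"z":-0.01,"rx":0,"ry":0,"rz":0},
    {"x":0,"y":0.085,"z":-0.02,"rx":0,"ry":0,"rz":0},
    {"x":0,"y":0.12,"z":-0.03,"rx":0,"ry":0,"rz":0},
    {"x":0,"y":0.145,"z":-0.05,"rx":0,"ry":0,"rz":0},
    {"x":0,"y":0.1574,"z":-0.07,"rx":0,"ry":0,"rz":0},
    {"x":0,"y":0.1574,"z":-0.08,"rx":0,"ry":0,"rz":0},
    {"x":0,"y":0.1574,"z":-0.08,"rx":0,"ry":0,"rz":0},
  ],
)

```text
clock: 17.22
position: [0.4495, 0.0237, 0.0496]
ee_rot: [0.707, 0.708, -0.001, -0.001]
ft_force: [0.0, -1.4, -0.6]
grip_width: 0.0853
grip_force: 0.0
```

Call:
arm_command(
  targets=[
    {"x":0,"y":0,"z":-0.008,"rx":0,"ry":0,"rz":0},
    {"x":0,"y":0,"z":-0.02,"rx":0,"ry":0,"rz":0},
    {"x":0,"y":0,"z":-0.032,"rx":0,"ry":0,"rz":0},
    {"x":0,"y":0,"z":-0.042,"rx":0,"ry":0,"rz":0},
    {"x":0,"y":0,"z":-0.048,"rx":0,"ry":0,"rz":0},
    {"x":0,"y":0,"z":-0.05,"rx":0,"ry":0,"rz":0},
    {"x":0,"y":0,"z":-0.05,"rx":0,"ry":0,"rz":0},
    {"x":0,"y":0,"z":-0.05,"rx":0,"ry":0,"rz":0},
  ],
)

```text
clock: 17.88
position: [0.4511, 0.0229, 0.0016]
ee_rot: [0.708, 0.707, 0.0, 0.0]
ft_force: [-0.4, -0.4, -0.1]
grip_width: 0.0853
grip_force: 0.0
```

Call:
arm_command(
  targets=[
    {"x":0,"y":0,"z":0,"rx":0,"ry":0,"rz":0},
    {"x":0,"y":0,"z":0,"rx":0,"ry":0,"rz":0},
    {"x":0,"y":0,"z":0,"rx":0,"ry":0,"rz":0},
    {"x":0,"y":0,"z":0,"rx":0,"ry":0,"rz":0},
    {"x":0,"y":0,"z":0,"rx":0,"ry":0,"rz":0},
    {"x":0,"y":0,"z":0,"rx":0,"ry":0,"rz":0},
    {"x":0,"y":0,"z":0,"rx":0,"ry":0,"rz":0},
    {"x":0,"y":0,"z":0,"rx":0,"ry":0,"rz":0},
  ],
  fingers=0.058,
  force=25,
)

```text
clock: 18.55
position: [0.4513, 0.0231, 0.0022]
ee_rot: [0.707, 0.707, 0.0, 0.001]
ft_force: [-1.9, -0.6, 7.2]
grip_width: 0.0664
grip_force: 25.8
```

Call:
arm_command(
  targets=[
    {"x":0,"y":0,"z":0.01,"rx":0,"ry":0,"rz":0},
    {"x":0,"y":0,"z":0.04,"rx":0,"ry":0,"rz":0},
    {"x":0,"y":0,"z":0.07,"rx":0,"ry":0,"rz":0},
    {"x":0.015,"y":-0.012,"z":0.085,"rx":0,"ry":0,"rz":0},
    {"x":0.04,"y":-0.031,"z":0.085,"rx":0,"ry":0,"rz":0},
    {"x":0.07,"y":-0.054,"z":0.085,"rx":0,"ry":0,"rz":0},
    {"x":0.1,"y":-0.077,"z":0.085,"rx":0,"ry":0,"rz":0},
    {"x":0.13,"y":-0.1,"z":0.085,"rx":0,"ry":0,"rz":0},
  ],
)

```text
clock: 19.22
position: [0.5821, -0.0783, 0.0877]
ee_rot: [0.707, 0.707, 0.0, 0.0]
ft_force: [0.2, 1.1, -0.2]
grip_width: 0.0661
grip_force: 28.5
```

Call:
arm_command(
  targets=[
    {"x":0.02,"y":-0.016,"z":0,"rx":0,"ry":0,"rz":0},
    {"x":0.029,"y":-0.023,"z":0,"rx":0,"ry":0,"rz":0},
    {"x":0.0314,"y":-0.025,"z":-0.002,"rx":0,"ry":0,"rz":0},
    {"x":0.0314,"y":-0.025,"z":-0.005,"rx":0,"ry":0,"rz":0},
    {"x":0.0314,"y":-0.025,"z":-0.005,"rx":0,"ry":0,"rz":0},
    {"x":0.0314,"y":-0.025,"z":-0.005,"rx":0,"ry":0,"rz":0},
    {"x":0.0314,"y":-0.025,"z":-0.005,"rx":0,"ry":0,"rz":0},
    {"x":0.0314,"y":-0.025,"z":-0.005,"rx":0,"ry":0,"rz":0},
  ],
)

```text
clock: 19.88
position: [0.6119, -0.1011, 0.0817]
ee_rot: [0.707, 0.707, 0.0, 0.0]
ft_force: [-0.9, 0.3, -0.3]
grip_width: 0.0661
grip_force: 28.5
```

```bash
python3 - <<'E'
from h import *
p,d=grab('side')
cv2.imwrite('pics/s6.png',cv2.resize(cv2.cvtColor(p[160:290,250:430],cv2.COLOR_RGB2BGR),None,fx=4,fy=4,interpolation=cv2.INTER_CUBIC))
o=arm.observe();print(o['position'],o['grip_width'],o['grip_force'])
E
```

```text
[ 0.61201433 -0.10132015  0.08164767] 0.0664065354342828 28.452758349012583
```

View pics/s6.png

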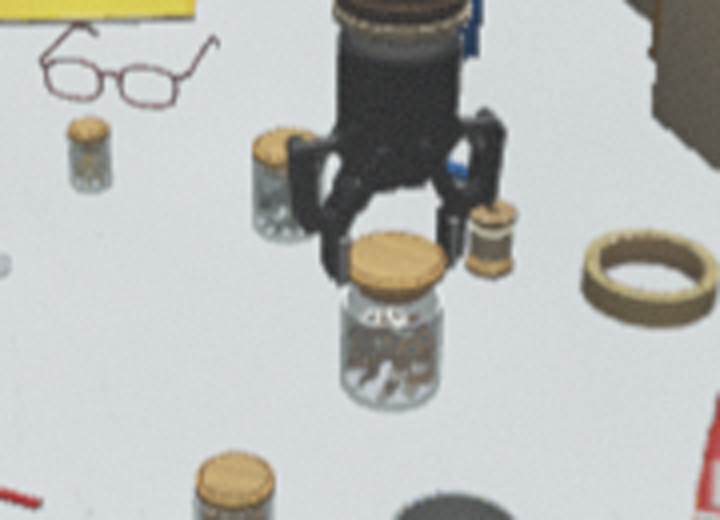

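The large lid is level at (395,260), centred over its jar at (390,340). The other three lids are in place.

Call:
arm_command(
  targets=[
    {"x":0,"y":0,"z":-0.004,"rx":0,"ry":0,"rz":0},
    {"x":0,"y":0,"z":-0.008,"rx":0,"ry":0,"rz":0},
    {"x":0,"y":0,"z":-0.012,"rx":0,"ry":0,"rz":0},
    {"x":0,"y":0,"z":-0.015,"rx":0,"ry":0,"rz":0},
    {"x":0,"y":0,"z":-0.015,"rx":0,"ry":0,"rz":0},
    {"x":0,"y":0,"z":-0.015,"rx":0,"ry":0,"rz":0},
    {"x":0,"y":0,"z":-0.015,"rx":0,"ry":0,"rz":0},
    {"x":0,"y":0,"z":-0.015,"rx":0,"ry":0,"rz":0},
  ],
)

```text
clock: 20.6
position: [0.6124, -0.1019, 0.0664]
ee_rot: [0.707, 0.707, 0.0, 0.0]
ft_force: [-0.7, -0.3, -0.1]
grip_width: 0.0662
grip_force: 28.5
```

Call:
arm_command(
  targets=[
    {"x":0,"y":0,"z":0,"rx":0,"ry":0,"rz":0},
    {"x":0,"y":0,"z":0,"rx":0,"ry":0,"rz":0},
    {"x":0,"y":0,"z":0,"rx":0,"ry":0,"rz":0},
    {"x":0,"y":0,"z":0,"rx":0,"ry":0,"rz":0},
    {"x":0,"y":0,"z":0,"rx":0,"ry":0,"rz":0},
    {"x":0,"y":0,"z":0,"rx":0,"ry":0,"rz":0},
    {"x":0,"y":0,"z":0.02,"rx":0,"ry":0,"rz":0},
    {"x":0,"y":0,"z":0.05,"rx":0,"ry":0,"rz":0},
  ],
  fingers=0.0854,
)

```text
clock: 21.27
position: [0.6101, -0.1018, 0.1139]
ee_rot: [0.707, 0.707, -0.002, -0.002]
ft_force: [0.5, -0.6, 0.1]
grip_width: 0.0853
grip_force: 0.0
```

Call:
arm_command(
  targets=[
    {"x":-0.01,"y":0,"z":0.02,"rx":0,"ry":0,"rz":0},
    {"x":-0.04,"y":0.01,"z":0.04,"rx":0,"ry":0,"rz":0},
    {"x":-0.075,"y":0.02,"z":0.05,"rx":0,"ry":0,"rz":0},
    {"x":-0.11,"y":0.03,"z":0.05,"rx":0,"ry":0,"rz":0},
    {"x":-0.145,"y":0.04,"z":0.05,"rx":0,"ry":0,"rz":0},
    {"x":-0.175,"y":0.05,"z":0.05,"rx":0,"ry":0,"rz":0},
    {"x":-0.19,"y":0.06,"z":0.05,"rx":0,"ry":0,"rz":0},
    {"x":-0.19,"y":0.06,"z":0.05,"rx":0,"ry":0,"rz":0},
  ],
)

```text
clock: 21.93
position: [0.4188, -0.0406, 0.1664]
ee_rot: [0.707, 0.707, -0.001, 0.0]
ft_force: [-0.8, -0.2, -0.4]
grip_width: 0.0854
grip_force: 0.0
```

```bash
cat > fin.py <<'E'
from st import *
p,d=grab('top','tf.png')
for s,a,e in [('tiny',(254,245,.045,.056,14),.056),('small',(428,241,.052,.066,14),.066),('med',(295,193,.06,.074,16),.074),('large',(373,188,.065,.08,20),.08)]:
    u0,v0,lo,t,w=a
    P=np.array([pt('top',u,v,d[v,u]) for v in range(v0-w,v0+w) for u in range(u0-w,u0+w) if d[v,u]>0])
    P=P[(P[:,2]>e-.006)&(P[:,2]<e+.012)]
    A=np.c_[P[:,:2]-P[:,:2].mean(0),np.ones(len(P))];g=np.linalg.lstsq(A,P[:,2],rcond=None)[0]
    print(s,disc(d,*a),'tilt',g[:2].round(3),'h',g[2].round(4),'want',e)
p,d=grab('side')
cv2.imwrite('pics/sf.png',cv2.resize(cv2.cvtColor(p[150:350,210:450],cv2.COLOR_RGB2BGR),None,fx=3,fy=3,interpolation=cv2.INTER_CUBIC))
E
python3 fin.py
```

```text
tiny (array([0.4665, 0.2234]), array([0.4664, 0.2233]), 0.0178, 142, np.float64(0.0557)) tilt [0.007 0.009] h 0.0558 want 0.056
small (array([ 0.4697, -0.2414]), array([ 0.4692, -0.2403]), 0.0239, 240, np.float64(0.0654)) tilt [-0.011  0.021] h 0.0653 want 0.066
med (array([0.6026, 0.1159]), array([0.6027, 0.1158]), 0.0292, 366, np.float64(0.0736)) tilt [ 0.002 -0.01 ] h 0.0737 want 0.074
large (array([ 0.611 , -0.1003]), array([ 0.6101, -0.1018]), 0.0361, 529, np.float64(0.0792)) tilt [ 0.013 -0.001] h 0.0794 want 0.08
```

View pics/sf.png

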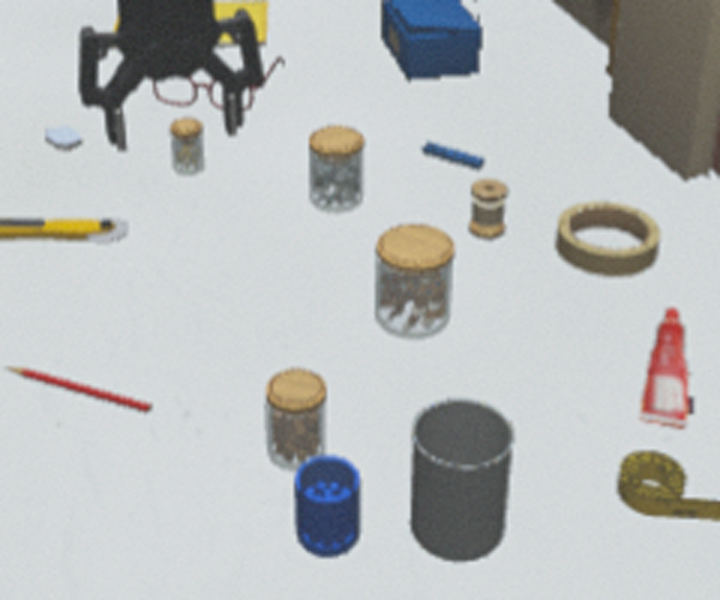

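View pics/tf.png

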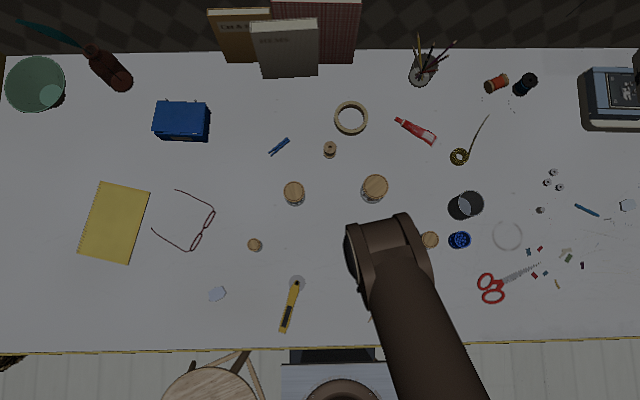

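The side view shows all four lids flat on the matching jars: tiny (187,128), medium (336,140), large (414,245) and small (296,388). Their top heights are within 1 mm of nominal. In the top view the reel (329,149) and the spectacles (190,220) have not moved. The robot is clear, so I'm handing in.

```bash
python3 -c "
from rig import arm
print(arm.close_job())"
```

```text
the job is handed in; nothing more can be done
None
```

All four lids are seated flat on their matching jars, the reel and spectacles were not disturbed, and the job was handed in at about 22 s of the 99 s allowed.

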